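Free the jammed transit guard and set the option switch

ROBOT

A 7-joint arm with a two-finger parallel gripper is mounted at the origin on the work surface. World frame = base frame: x ahead of the robot, y to its left, z up, the work surface at z = 0. Lengths are in m, angles in rad, forces in N, time in s.
With the tool pointing down it reaches from about 0.4 to 0.875 m from the base axis. Payload 6.5 kg.
Tool frame: the origin (TCP) lies between the finger pads; the fingertips stand 25 mm ahead of it and the grasp point (between the pads) lies 6 mm ahead of it; z points along the fingers, y is the line along which they close (so a half turn about z gives the same grasp; the last joint's range is limited). The gripper opens to 85 mm and grips with 20 to 120 N. Pads are 22 mm wide; open, the fingers measure 114 mm over their backs; the gripper's body (76 mm by 85 mm) begins 54 mm behind the grasp point. The pads swing forward as they close: fully open they stand 13 mm farther back than shut.
Start: joints at [1.2, 0.536, -0.004, 1.538, 0.003, 1.067, -0.071], TCP at [0.195, -0.62, 0.226] pointing down, gripper open.
Joint ranges: [-2.7, 2.7], [-0.37, 2.16], [-1.27, 1.26], [0.24, 2.4], [-1.31, 4.45], [0.19, 1.91], [-2.76, 2.76]. Speed limits (rad/s): [2.39, 2.39, 3.14, 3.14, 3.14, 3.14, 3.14].

INTERFACE

Orientations are given as [roll, pitch, yaw] about the fixed x, y, z axes, in that order (R = Rz(yaw) Ry(pitch) Rx(roll)).
In Python, from cell import ctrl gives the robot as it stands.
- The arm moves only by the tool move_arm, never from a script. Its argument "commands" is a list that holds one entry, the list of rows, each a list of 7 numbers: the shift along the tool's x, y, z in m, then the turn, a rotation vector about the tool's x, y, z in degrees, then the finger opening in m, from 0 to 0.0854. In form: [[[dx, dy, dz, rx, ry, rz, fingers], ...]]. A call has 1 to 5 rows; each row is the pose to reach, as a shift and turn from the pose commanded when the call began, along the tool's axes at that moment; what a row does not reach only later rows make up. A row lasts 1/10 s, in which the tool goes at most 50 mm and 8.59 degrees, less where a joint would pass 70% of its speed; a pose out of reach is approached as far as the arm can. A call with a gripper value outside its range is refused whole. The fingers move at their own pace and stop on an object; "force" is the grip in N (left out, the last holds). Time passes only in rows, so rows that repeat a pose let the fingers close. It gives the time, the measured TCP pose, the force, the opening and the grip force at its end, in the units of the state.
- ctrl.get_state(): the state, without advancing time (a new reading comes with each control period).
- ctrl.grab_frame(name): name is "scene" or "top"; returns a dict with "color" (384x512x3 uint8, blue, green, red), "camera_matrix" (3x3 intrinsics, pixels), "camera_from_world" (4x4, takes a point from world to camera coordinates). Camera axes: x right, y down, z forward; pixel columns grow to the right and rows downward; lengths in m; the calibration is good to about 2 mm. A picture is of the moment at which its call begins. There is no depth.
- ctrl.finish_job(): hands the job in; it is judged then, once.
The state is a dict: "t": time; "joints": joint angles; "dq": joint speeds; "joint_efforts": joint torques, N m; "eef_pos": TCP position; "tool_rot": TCP orientation; "ft_force": force on the tool from outside, world axes, zero at the start; "moment": the same for the moment, N m; "grip_width": finger opening in m; "gripper_force": force on a finger pad.
Only numpy, scipy, OpenCV 4.12 (cv2) and the standard library are available. Lean on these libraries where they do the work, as an engineer would, in place of code of your own. Each camera call takes 0.05 s, during which the arm holds its last target. There are 200 camera calls.

TASK

Get this power module ready for its bench test: with the grey block, knock the jammed white guard sideways along its channel, towards the emptier end of the board, until it is loose and clear of the heat sinks' grip, then lift it out and lay it in the aluminium tray. One lever of the switch row that it covered leans the opposite way to the rest: flip that one fully over with the stylus so that all four agree, touching no lever with the gripper and leaving the others as set. Leave the block standing or lying on the mat and the stylus back in its stand, and do not disturb anything else.

Things in the scene. Friction and masses are not known exactly. Their poses are not given: they have to be found in the camera images.
- module: open power module in a fixed black sheet tray, 200 (x) x 250 (y) mm + 20 mm flanges at the y ends, walls up to 55 mm; origin under its centre, board top at z 12. Two dark finned heat sinks, y -52 to +22 mm, tops at 62 mm, flank a 40 mm channel along y, centred on x 0. Board bare at |x|<30 for y -60..-118 and y 25..85, and at |x|<70 for y 35..65 (bay). Other parts up to 50 mm high
- bank (a point): centre of the switch bank in the channel, at the levers' pivots, 18 mm above the table, (0, -15) mm from the module's centre; axes as the module's. Black housing 24 (x) x 64 (y) mm, top at this height. Four levers in a row along y, at y = -22.5, -7.5, +7.5, +22.5 mm from here
- guard_center (a point): centre of the guard: loose white nylon inverted U, 39 (x) x 70 (y) x 46 mm high, legs 5 thick, solid head 20 thick (z 38-58 at first), ends open, astride the levers, top 4 mm below the sinks. A spring clip on the +x sink jams its -y end: 6-15 N on the head slides it, little once 25 mm along module +y. It clears the levers. After 45-60 mm its middle is in the bay, finger room at both x sides. 55-115 g
- block_center (a point): centre of the grey nylon knocking block, half-way up (40 mm above its foot); it stands loose on the mat, 26 (x) x 22 (y) x 80 mm tall (z), 100 g. It fits in the channel with 7 mm to spare at each side
- stand: fixed tool stand, 146 (x) x 50 (y) mm, black frame, aluminium top plate 10 mm thick, its top at height 84 mm; three through holes 11 mm wide at x = -45, 0, +45 mm, y 0, open below. The stylus and two drivers hang in them, in any order. Origin at the centre of its underside
- stylus_handle (a point): centre of the stylus's grey handle, 14 mm square, 55 mm tall, sides along this point's x, y; z up. Stylus hangs tip down in the stand: under the handle a collar, 20 mm across, 4 thick, rests on the plate; below it a white rod, 5 mm thick, 75 mm long. 134 mm long in all, 30 g; this point is 106.5 mm above the tip
- stylus_tip (a point): lower end of the stylus's rod, on its axis; z along the stylus, towards the handle
- tray: fixed aluminium parts tray, open at the top, 140 (x) x 120 mm (y), 28 mm tall, wall and floor 3 mm; origin at the centre of its underside. The loose capacitor stands near one corner
- lever_a (a joint): lever of the bank (a, b, c, d stand in the row in any order): angle in rad, +0.4 when it leans towards the module's +x side and -0.4 when it leans to -x, 0 upright. Stops at both ends; stiff, no snap: it stays where it is left, so push it right over. Takes about 1.2 N at 10 mm above the pivot
- lever_a_tip (a point): top of this lever, centre of its end. White paddle 8 mm wide along the row (y), 5 mm thick, 16 mm long above its pivot (tips 34 mm above the table: keep the block above that over the bank). The pivot is at the height of point bank and on the bank's centre line x = 0
- lever_b (a joint): lever of the bank (a, b, c, d stand in the row in any order): angle in rad, +0.4 when it leans towards the module's +x side and -0.4 when it leans to -x, 0 upright. Stops at both ends; stiff, no snap: it stays where it is left, so push it right over. Takes about 1.2 N at 10 mm above the pivot
- lever_b_tip (a point): top of this lever, centre of its end. White paddle 8 mm wide along the row (y), 5 mm thick, 16 mm long above its pivot (tips 34 mm above the table: keep the block above that over the bank). The pivot is at the height of point bank and on the bank's centre line x = 0
- lever_c (a joint): lever of the bank (a, b, c, d stand in the row in any order): angle in rad, +0.4 when it leans towards the module's +x side and -0.4 when it leans to -x, 0 upright. Stops at both ends; stiff, no snap: it stays where it is left, so push it right over. Takes about 1.2 N at 10 mm above the pivot
- lever_c_tip (a point): top of this lever, centre of its end. White paddle 8 mm wide along the row (y), 5 mm thick, 16 mm long above its pivot (tips 34 mm above the table: keep the block above that over the bank). The pivot is at the height of point bank and on the bank's centre line x = 0
- lever_d (a joint): lever of the bank (a, b, c, d stand in the row in any order): angle in rad, +0.4 when it leans towards the module's +x side and -0.4 when it leans to -x, 0 upright. Stops at both ends; stiff, no snap: it stays where it is left, so push it right over. Takes about 1.2 N at 10 mm above the pivot
- lever_d_tip (a point): top of this lever, centre of its end. White paddle 8 mm wide along the row (y), 5 mm thick, 16 mm long above its pivot (tips 34 mm above the table: keep the block above that over the bank). The pivot is at the height of point bank and on the bank's centre line x = 0
- driver_a: trimming driver with round black handle 18 mm across, stood in another hole of the stand, top 40 mm above the stand's plate; leave alone
- driver_b: second driver like driver_a; leave alone
- spare_cap: loose black capacitor, 18 mm across, 25 mm tall, standing in the tray near one corner; origin at its foot; leave alone
- flux: small bottle, 38 mm across, 85 mm tall, origin at its foot; leave alone
- wrench: steel adjustable wrench lying flat beyond the module, about 190 mm long; leave alone
- marker: black marker pen lying flat beyond the module, 130 mm long, 17 mm thick; leave alone
- tape: roll of tape lying flat, 70 mm across, 19 mm tall; leave alone
- meter: hand-held multimeter lying flat, 150 x 75 x 36 mm; leave alone
Mind the look-alikes: they are no part of the job. What is shaped like the part that bears block_center but turquoise is not meant.

How it is judged:
On the way, in this order (a step that is already met when the one before it is completed fails the run):
1. the block pushes on the jammed guard (contact force between block and guard above 1 N).
2. the guard has been lifted clear of the module (height (world z) of guard_center above 0.1 m), for 0.1 s.
3. the stylus presses on the odd lever (contact force between stylus and lever_a above 0.2 N).
At the end, for the whole second after the job is handed in: All four levers lean to the module's +x side (over 0.3 rad); guard at rest inside the tray, centre below 45 mm; stylus hanging in a stand hole, within 7 degrees of upright and 7 mm of fully down; block at rest on the mat, centre below 50 mm, off module and tray (value of joint each of lever_a, lever_b, lever_c, lever_d above 0.3 rad and x of guard_center in the frame of tray between -0.067 and 0.067 m and y of guard_center in the frame of tray between -0.057 and 0.057 m and height (world z) of guard_center below 0.045 m and linear speed of each of guard, stylus, block below 0.02 m/s and y of stylus_tip in the frame of stand between -0.015 and 0.015 m and x of stylus_tip in the frame of stand between -0.06 and 0.06 m and angle between stylus_tip's own z axis and vertical below 0.12 rad and height (world z) of stylus_tip between 0.004 and 0.016 m and height (world z) of block_center below 0.05 m and (x of block_center in the frame of module above 0.1 m or x of block_center in the frame of module below -0.1 m or y of block_center in the frame of module above 0.145 m or y of block_center in the frame of module below -0.145 m) and horizontal distance between block_center and tray above 0.06 m); the robot touches nothing.
It fails at once if the fingers push the guard while it is still jammed in its channel (centre not yet past the module's y = +5 mm) (contact force between the fingers and guard above 1 N and y of guard_center in the frame of module below 0.005 m and horizontal distance between guard_center and module below 0.05 m and height (world z) of guard_center below 0.045 m).
It fails at once if the gripper touches a lever (contact force between the fingers and lever_a above 0.3 N or contact force between the fingers and lever_b above 0.3 N or contact force between the fingers and lever_c above 0.3 N or contact force between the fingers and lever_d above 0.3 N).
It fails at once if a lever that was set right is flipped (value of joint any of lever_b, lever_c, lever_d below 0 rad).
It fails at once if a bystander is moved more than 30 mm (distance of any of driver_a, driver_b, spare_cap, flux, wrench, marker, tape, meter from where it was at the start of the episode above 0.03 m).
It also fails if it takes over 72 s, if anything falls off the work surface, if the arm or the gripper's body presses on something with over 40 N, if the wrist force passes 120 N, or if a joint passes its speed limit or range.

## Working session

There is one attempt and no reset: what is moved stays moved. The work goes in short steps, Python scripts to look and compute and a tool call to move; the robot and the scene stay as the last step left them, time stands still between calls to the robot, and variables do not carry over. Pictures are saved under pics/ and viewed, at most 10 in all, crops included, and the job is handed in when it is done.

Besides the shell and the picture viewer there is one more tool, called after "Call:" in YAML: its name, and indented under it one key for each argument. move_arm: Moves the arm, as the interface text tells. Its arguments: {"type":"object","properties":{"commands":{"type":"array"},"force":{"type":"number"}},"required":["commands"]}

```bash
mkdir -p pics; cat > h.py <<'E'
from cell import ctrl
import numpy as np, cv2, pickle
def grab(n,f):
    r=ctrl.grab_frame(n); pickle.dump(r,open(f'pics/{f}.pkl','wb')); return r
def load(f): return pickle.load(open(f'pics/{f}.pkl','rb'))
def proj(r,p):
    T=r['camera_from_world'];K=r['camera_matrix']
    c=np.atleast_2d(p)@T[:3,:3].T+T[:3,3]; u=c@K.T; return u[:,:2]/u[:,2:]
def back(r,uv,z):
    T=r['camera_from_world'];K=r['camera_matrix'];R=T[:3,:3];o=-R.T@T[:3,3]
    d=R.T@np.linalg.inv(K)@np.array([uv[0],uv[1],1.]); return o+d*(z-o[2])/d[2]
E
python3 - <<'E'
from h import *
for n in('scene','top'):
    r=grab(n,n+'0'); cv2.imwrite(f'pics/{n}0.png',cv2.resize(r['color'],(800,600),interpolation=cv2.INTER_CUBIC))
    T=r['camera_from_world'];print(n,-T[:3,:3].T@T[:3,3],r['camera_matrix'][0])
print(ctrl.get_state())
E
```

```text
scene [ 1.0254156  -0.89248007  0.85909968] [398.81931918   0.         252.64641384]
top [0.48700574 0.02578136 1.45002706] [420.10826043   0.         255.09773734]
{'t': 0.1, 'joints': array([ 1.19980474,  0.53710559, -0.00442762,  1.53878413,  0.00258424,
        1.06730077, -0.07119501]), 'dq': array([-0.00017731, -0.00332956, -0.00062485, -0.00078378,  0.00068597,
       -0.00160149, -0.00174049]), 'joint_efforts': array([ 2.75040322e-03, -5.84557164e+01,  1.05209548e+00, -2.59770620e+01,
        1.26880212e-02,  4.70779240e-03, -5.34285661e-06]), 'eef_pos': array([ 0.19486859, -0.61948689,  0.22488715]), 'tool_rot': array([-3.14000431e+00,  1.09423223e-04,  3.04851324e-01]), 'ft_force': array([ 0.59760631, -0.64276518,  0.15385063]), 'moment': array([-0.02314926, -0.0283874 , -0.02423351]), 'gripper_force': 0.0, 'grip_width': 0.08529592905047119}
```

View pics/top0.png

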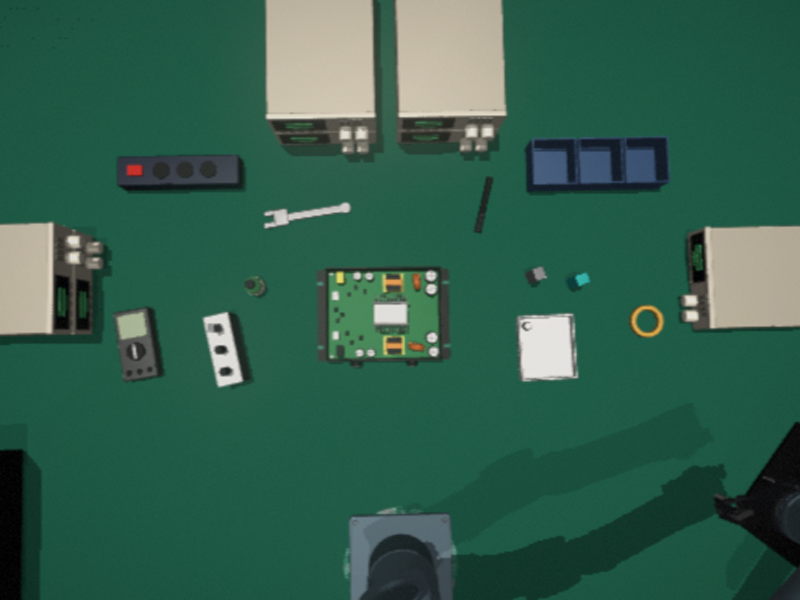

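View pics/scene0.png

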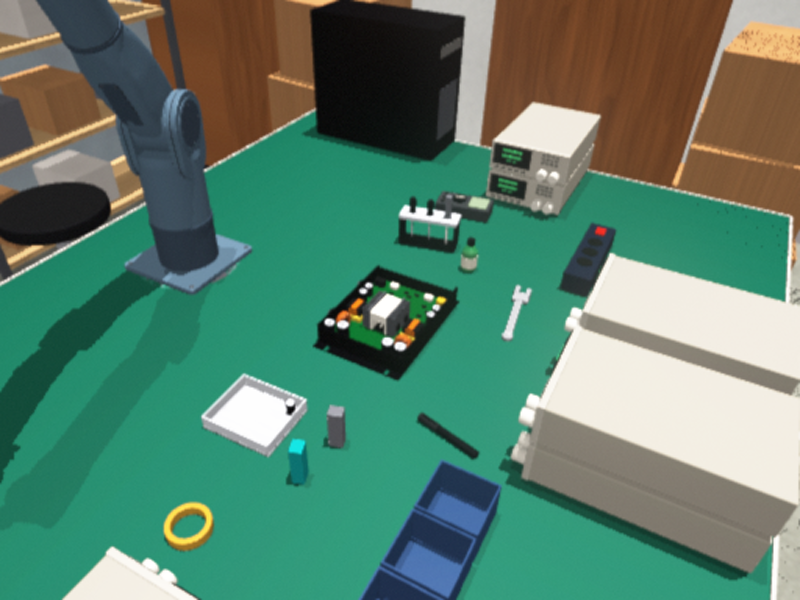

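Top picture (800x600): module at (384,315), with the guard at (390,314) slightly to the right, so module +y runs left (world +y). There are two candidates for the block: grey at (537,275) and turquoise at (579,280). The grey one is meant by colour. The stand is at (224,350) and the tray at (548,347), with the cap in its upper-left corner. I'll confirm these with crops.

```bash
python3 - <<'E'
from h import *
def crop(r,u0,v0,w,h,W,H,step=10):
    c=cv2.resize(r['color'][v0:v0+h,u0:u0+w],(W,H),interpolation=cv2.INTER_CUBIC)
    for u in range((u0//step+1)*step,u0+w,step):
        x=int((u-u0+.5)*W/w); cv2.line(c,(x,0),(x,5),(0,255,255),1); cv2.putText(c,str(u),(x-9,15),0,.32,(0,255,255),1)
    for v in range((v0//step+1)*step,v0+h,step):
        y=int((v-v0+.5)*H/h); cv2.line(c,(0,y),(5,y),(0,255,255),1); cv2.putText(c,str(v),(7,y+3),0,.32,(0,255,255),1)
    return c
t,s=load('top0'),load('scene0')
a=np.vstack([crop(t,200,165,93,70,400,300),np.hstack([crop(t,125,195,40,60,200,300),crop(t,325,165,54,81,200,300)])])
b=np.vstack([crop(s,200,168,94,70,400,300),np.hstack([crop(s,250,120,46,50,200,300),crop(s,180,255,24,50,100,300),crop(s,204,255,24,50,100,300)])])
cv2.imwrite('pics/c1.png',np.hstack([a,b]))
E
```

```text
(no output)
```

View pics/c1.png

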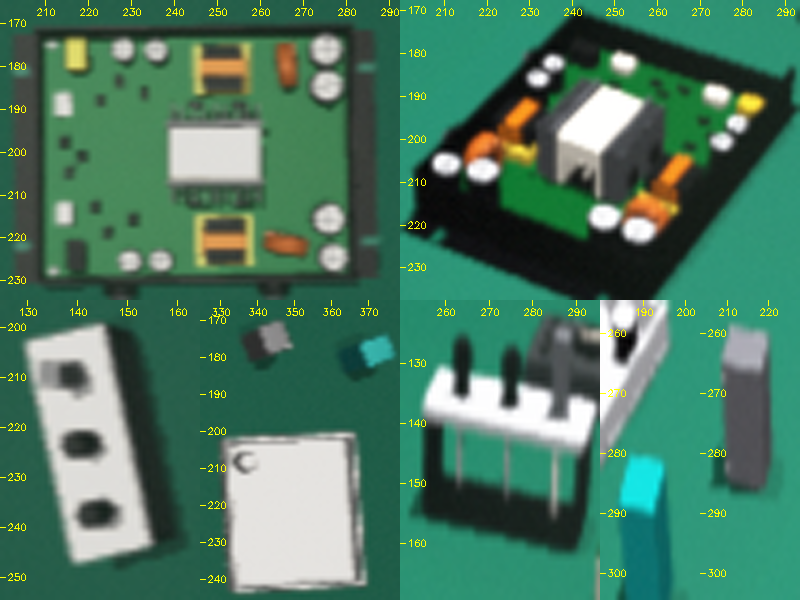

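The crops confirm the grey block: its top is at (344,175) in the top view and (215,265) in the scene view, and the turquoise one beside it is the decoy. The stylus is the square grey handle in the upper (+x) stand hole, at top (138,209) and scene (287,135). The guard is at top (249.5,200.5). Next I'll work out the positions.

```bash
python3 - <<'E'
from h import *
t,s=load('top0'),load('scene0')
def blob(r,box,f,z,S=8):
    u0,v0,u1,v1=box
    c=cv2.resize(r['color'][v0:v1,u0:u1],None,fx=S,fy=S,interpolation=cv2.INTER_CUBIC).astype(int)
    m=f(c).astype(np.uint8); n,l,st,ce=cv2.connectedComponentsWithStats(m)
    k=1+st[1:,4].argmax(); cs,_=cv2.findContours((l==k).astype(np.uint8),0,1)
    q=max(cs,key=cv2.contourArea).reshape(-1,2); q=(q+.5)/S-.5+[u0,v0]
    w=np.array([back(r,p,z) for p in q])[:,:2].astype(np.float32)
    return cv2.minAreaRect(w*1000)
wh=lambda c:c.min(2)>140
print('guard',blob(t,(230,186,270,215),wh,.058))
print('plate',blob(t,(120,195,165,260),wh,.084))
print('tray rim',blob(t,(325,195,375,250),lambda c:c.min(2)>110,.028))
gr=lambda c:(abs(c[...,1]-c[...,2])<25)&(c.min(2)>95)
print('block top',blob(t,(333,165,356,185),gr,.08))
print('module black top z55?',blob(t,(195,160,300,245),lambda c:(c.max(2)<75),.012))
print('green',blob(t,(195,160,300,245),lambda c:(c[...,1]>c[...,2]+30)&(c[...,1]>85),.012))
grd=lambda c:(abs(c[...,1]-c[...,2])<25)&(c.min(2)>110)
print('block scene top',blob(s,(200,255,228,275),grd,.08))
b=t['color'][168:184,334:354].astype(int); print(b.mean(2).astype(int)); print(s['color'][258:272,205:225].astype(int).mean(2).astype(int))
E
```

```text
guard ((542.2228393554688, 10.692665100097656), (70.60566711425781, 44.84331512451172), 89.13080596923828)
plate ((474.2689208984375, 358.4953308105469), (147.12548828125, 52.11832046508789), 11.905396461486816)
tray rim ((462.4053039550781, -329.09271240234375), (142.7423095703125, 125.23609924316406), 1.4573134183883667)
block top ((618.2191162109375, -305.0293273925781), (26.354904174804688, 23.36034393310547), 17.832279205322266)
module black top z55? ((536.5110473632812, 24.408790588378906), (287.4781799316406, 221.0225830078125), 89.86602020263672)
green ((538.2879028320312, 17.872283935546875), (361.3063049316406, 291.43780517578125), 88.87944030761719)
block scene top ((619.716064453125, -303.8414001464844), (25.943588256835938, 23.14543914794922), 20.1148681640625)
[[ 66  64  64  65  66  65  63  64  67  66  66  66  66  65  65  66  66  65
   67  64]
 [ 66  66  66  66  65  66  65  65  66  65  66  66  64  65  66  65  64  64
   64  64]
 [ 65  66  66  65  65  63  60  63  64  67  75  82  81  74  66  65  65  65
   65  63]
 [ 66  63  64  62  59  58  61  67  77  89 113 129 122  99  7
[... 1536 characters left out ...]
 105 109
  107 109]
 [106 105 107 113 142 168 173 175 175 177 177 178 178 173 125  94 104 108
  108 108]
 [108 105 108 110 121 137 147 160 169 176 175 176 176 173 109  87 104 107
  105 108]
 [107 106 107 107  99  98 104 119 129 135 134 134 144 137  91  83 104 107
  109 108]
 [106 106 106 108 119  94  84  86  87  88  89  91  97  93  76  82 103 107
  107 108]
 [106 106 105 108 114  91  83  83  84  82  80  82  84  79  74  81 104 107
  108 107]
 [107 107 106 105  95  83  81  82  83  82  80  83  81  81  76  82 103 107
  107 109]
 [106 107 106 105  92  85  82  83  82  83  81  82  83  83  74  79 104 108
  108 109]
 [106 106 106 105  93  84  83  81  81  81  82  83  82  82  74  76 101 107
  109 108]]
```

```bash
python3 - <<'E'
from h import *
t,s=load('top0'),load('scene0')
def frame(x,y,deg): a=np.radians(deg); return np.array([[np.cos(a),-np.sin(a),x],[np.sin(a),np.cos(a),y]])
def rect(F,x0,x1,y0,y1,z):
    q=np.array([[x0,y0,1],[x1,y0,1],[x1,y1,1],[x0,y1,1]])*[.001,.001,1]; w=q@F.T
    return np.c_[w,np.full(4,z)]
M=frame(.5422,.0257,-.7); S=frame(.4743,.3585,11.9); B=frame(.619,-.3045,19); 
T=frame(.4624,-.329,1.5)
R=[rect(M,-19.5,19.5,-50,20,.058),rect(M,-100,100,-145,145,.012),rect(M,-30,30,-118,-60,.012),rect(M,-100,100,-125,125,.055),
 rect(S,-73,73,-25,25,.084),rect(S,38,52,-7,7,.143),rect(S,38,52,-7,7,.088),rect(B,-13,13,-11,11,.08),rect(B,-13,13,-11,11,0),rect(T,-70,70,-60,60,.028)]
def ov(r,u0,v0,w,h,W,H):
    c=cv2.resize(r['color'][v0:v0+h,u0:u0+w],(W,H),interpolation=cv2.INTER_CUBIC)
    for q in R:
        p=(proj(r,q)-[u0,v0]+.5)*[W/w,H/h]
        cv2.polylines(c,[np.round(p*8).astype(int)],True,(0,0,255),1,cv2.LINE_AA,3)
    return c
a=np.vstack([ov(t,195,160,107,80,400,300),np.hstack([ov(t,125,195,40,60,200,300),ov(t,325,165,54,81,200,300)])])
b=np.vstack([ov(s,195,165,107,80,400,300),np.hstack([ov(s,250,120,46,50,200,300),ov(s,194,250,40,60,200,300)])])
cv2.imwrite('pics/o1.png',np.hstack([a,b]))
E
```

```text
(no output)
```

View pics/o1.png

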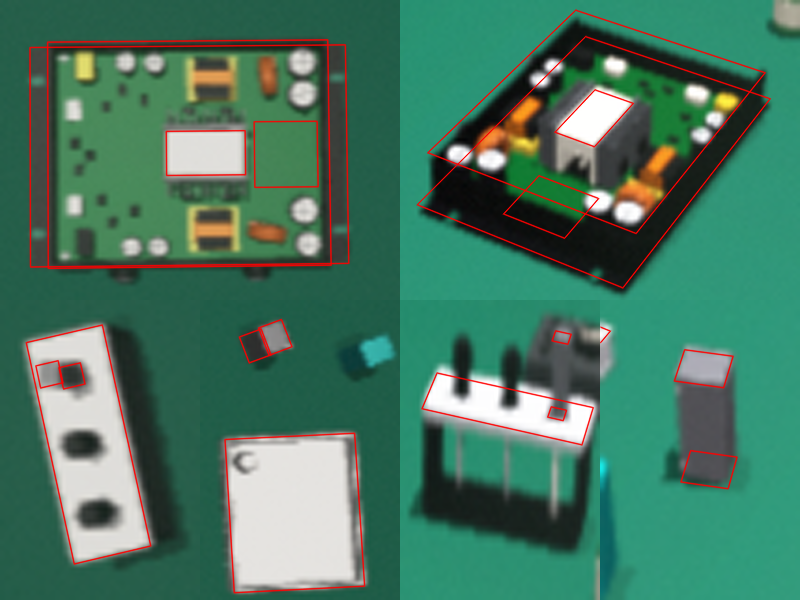

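Call:
move_arm:
  commands:
    - [[0.5,-0.17,0,0,0,-1.5,0.055],[0.5,-0.17,0,0,0,-1.5,0.055],[0.5,-0.17,0,0,0,-1.5,0.055],[0.5,-0.17,0,0,0,-1.5,0.055],[0.5,-0.17,0,0,0,-1.5,0.055]]
  force: 100

```text
t: 0.6
eef_pos: [0.3979, -0.4707, 0.2254]
tool_rot: [-3.141, 0.0, 0.331]
ft_force: [1.3, -1.5, -0.1]
grip_width: 0.0549
gripper_force: 0.0
```

The overlay fits well for the guard, tray, stand, stylus and block; the grey block is at (0.619,-0.3045) with yaw 19°.

Call:
move_arm:
  commands:
    - [[0.263,-0.085,0,0,0,0,0.055],[0.263,-0.085,0,0,0,0,0.055],[0.263,-0.085,0,0,0,0,0.055],[0.263,-0.085,0,0,0,0,0.055],[0.263,-0.085,0,0,0,0,0.055]]

```text
t: 1.1
eef_pos: [0.5978, -0.3207, 0.2253]
tool_rot: [-3.141, 0.001, 0.331]
ft_force: [0.6, -0.5, 0.2]
grip_width: 0.0554
gripper_force: 0.0
```

Call:
move_arm:
  commands:
    - [[0.011,-0.004,0,0,0,0,0.055],[0.011,-0.004,0,0,0,0,0.055]]

```text
t: 1.3
eef_pos: [0.6076, -0.3116, 0.2249]
tool_rot: [-3.14, -0.0, 0.336]
ft_force: [0.1, -0.0, -0.1]
grip_width: 0.0551
gripper_force: 0.0
```

Call:
move_arm:
  commands:
    - [[0.013,-0.003,0,0,0,0,0.055],[0.013,-0.003,0.05,0,0,0,0.055],[0.013,-0.003,0.1,0,0,0,0.055],[0.013,-0.003,0.14,0,0,0,0.055],[0.013,-0.003,0.167,0,0,0,0.055]]

```text
t: 1.8
eef_pos: [0.614, -0.3092, 0.0553]
tool_rot: [-3.14, 0.004, 0.328]
ft_force: [0.5, 0.5, -1.0]
grip_width: 0.0545
gripper_force: 0.0
```

Call:
move_arm:
  commands:
    - [[0,0,0,0,0,0,0.015],[0,0,0,0,0,0,0.015],[0,0,0,0,0,0,0.015],[0,0,0,0,0,0,0.015],[0,0,0,0,0,0,0.015]]
  force: 100

```text
t: 2.3
eef_pos: [0.618, -0.3084, 0.0603]
tool_rot: [3.14, -0.002, 0.331]
ft_force: [-0.3, -0.6, 4.2]
grip_width: 0.0192
gripper_force: 99.4
```

Call:
move_arm:
  commands:
    - [[0,0,-0.02,0,0,0,0.015],[0,0,-0.07,0,0,0,0.015],[0,0,-0.12,0,0,0,0.015],[0,0,-0.14,0,0,0,0.015],[0,0,-0.14,0,0,0,0.015]]

```text
t: 2.8
eef_pos: [0.6197, -0.3089, 0.2041]
tool_rot: [3.136, -0.006, 0.331]
ft_force: [0.4, 0.6, -0.7]
grip_width: 0.0197
gripper_force: 98.8
```

Call:
move_arm:
  commands:
    - [[0.002,-0.04,0,0,0,4,0.015],[0.004,-0.09,0,0,0,8,0.015],[0.006,-0.14,0,0,0,12,0.015],[0.007,-0.19,0,0,0,16,0.015],[0.008,-0.235,0,0,0,19.4,0.015]]

```text
t: 3.3
eef_pos: [0.5464, -0.0804, 0.1976]
tool_rot: [-3.141, 0.002, -0.009]
ft_force: [0.6, 1.0, -1.2]
grip_width: 0.0197
gripper_force: 98.7
```

Call:
move_arm:
  commands:
    - [[0,0,0,0,0,0,0.015],[0,0,0,0,0,0,0.015],[0,0,0,0,0,0,0.015]]

```text
t: 3.6
eef_pos: [0.5481, -0.0844, 0.1982]
tool_rot: [3.141, 0.001, -0.009]
ft_force: [0.1, 0.6, -0.8]
grip_width: 0.0195
gripper_force: 98.7
```

Call:
move_arm:
  commands:
    - [[-0.008,-0.027,0,0,0,0,0.015],[-0.008,-0.027,0,0,0,0,0.015],[-0.008,-0.027,0.04,0,0,0,0.015],[-0.008,-0.027,0.08,0,0,0,0.015],[-0.008,-0.027,0.097,0,0,0,0.015]]

```text
t: 4.1
eef_pos: [0.5384, -0.0578, 0.0982]
tool_rot: [3.141, 0.005, -0.01]
ft_force: [-0.5, 0.2, -1.4]
grip_width: 0.0196
gripper_force: 98.8
```

Call:
move_arm:
  commands:
    - [[0,0,0,0,0,0,0.015],[0,0,0,0,0,0,0.015]]

```text
t: 4.3
eef_pos: [0.541, -0.0572, 0.1019]
tool_rot: [3.141, -0.0, -0.009]
ft_force: [0.5, 0.7, 0.0]
grip_width: 0.0193
gripper_force: 98.8
```

```bash
python3 - <<'E'
from h import *
t,s=grab('top','t1'),grab('scene','s1')
a=cv2.resize(t['color'][160:235,200:300],(400,300),interpolation=cv2.INTER_CUBIC)
b=cv2.resize(s['color'][160:235,195:295],(400,300),interpolation=cv2.INTER_CUBIC)
cv2.imwrite('pics/v1.png',np.hstack([a,b])); print(ctrl.get_state()['eef_pos'])
E
```

```text
[ 0.54183206 -0.05665631  0.10299726]
```

View pics/v1.png

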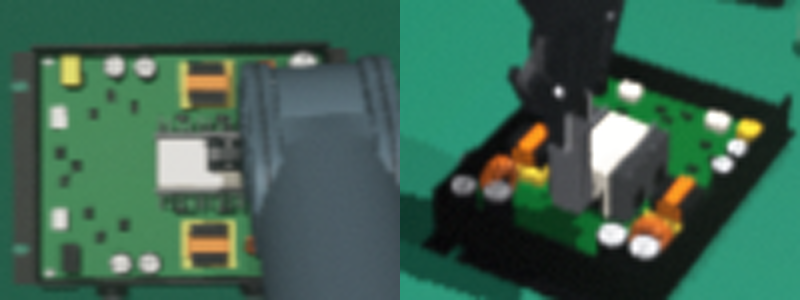

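The scene crop shows the block upright in the grip, at about (570,165), lined up with the channel in front of the guard's -y face. Now I'll push.

Call:
move_arm:
  commands:
    - [[-0.002,-0.01,0,0,0,0,0.015],[-0.002,-0.018,0,0,0,0,0.015],[-0.002,-0.024,0,0,0,0,0.015],[-0.002,-0.03,0,0,0,0,0.015],[-0.002,-0.036,0,0,0,0,0.015]]

```text
t: 4.9
eef_pos: [0.5392, -0.0255, 0.1028]
tool_rot: [3.134, -0.001, -0.011]
ft_force: [-0.3, -14.2, 5.1]
grip_width: 0.0196
gripper_force: 99.4
```

Call:
move_arm:
  commands:
    - [[0,-0.007,0,0,0,0,0.015],[0,-0.014,0,0,0,0,0.015],[0,-0.021,0,0,0,0,0.015],[0,-0.028,0,0,0,0,0.015],[0,-0.035,0,0,0,0,0.015]]

```text
t: 5.4
eef_pos: [0.539, 0.0163, 0.1017]
tool_rot: [-3.141, -0.0, -0.007]
ft_force: [-0.1, -0.8, -0.2]
grip_width: 0.019
gripper_force: 99.0
```

Call:
move_arm:
  commands:
    - [[0.002,-0.005,0,0,0,0,0.015],[0.002,-0.009,0,0,0,0,0.015],[0.002,-0.009,0,0,0,0,0.015],[0.002,0.01,0,0,0,0,0.015],[0.002,0.02,0,0,0,0,0.015]]

```text
t: 5.9
eef_pos: [0.5408, -0.0064, 0.1016]
tool_rot: [3.141, 0.0, -0.009]
ft_force: [0.6, -0.1, -1.4]
grip_width: 0.0194
gripper_force: 98.9
```

Call:
move_arm:
  commands:
    - [[0,0.01,-0.02,0,0,0,0.015],[0,0.01,-0.06,0,0,0,0.015],[0,0.04,-0.09,0,0,0,0.015],[0.02,0.09,-0.09,0,0,0,0.015],[0.04,0.14,-0.09,0,0,0,0.015]]

```text
t: 6.4
eef_pos: [0.578, -0.1394, 0.1933]
tool_rot: [3.141, -0.003, -0.007]
ft_force: [1.4, -0.0, -0.8]
grip_width: 0.0191
gripper_force: 99.1
```

```bash
python3 - <<'E'
from h import *
t,s=grab('top','t2'),grab('scene','s2')
a=cv2.resize(t['color'][160:235,200:300],(400,300),interpolation=cv2.INTER_CUBIC)
b=cv2.resize(s['color'][160:235,195:295],(400,300),interpolation=cv2.INTER_CUBIC)
cv2.imwrite('pics/v2.png',np.hstack([a,b])); print(ctrl.get_state()['eef_pos'])
E
```

```text
[ 0.57779994 -0.14767485  0.19212011]
```

View pics/v2.png

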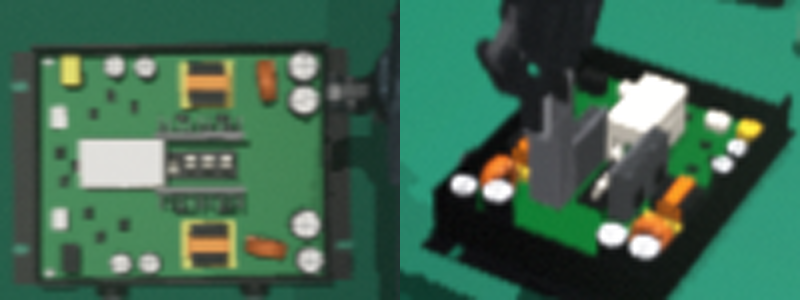

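The top crop shows the guard at (122,163), clear of the sinks and in the bay, with the levers exposed around (172–235,162). I'll put the block down on the mat.

Call:
move_arm:
  commands:
    - [[0.02,0.045,0,0,0,0,0.015],[0.04,0.09,0,0,0,0,0.015],[0.042,0.112,0.03,0,0,0,0.015],[0.042,0.112,0.08,0,0,0,0.015],[0.042,0.112,0.12,0,0,0,0.015]]

```text
t: 7.0
eef_pos: [0.617, -0.2518, 0.0693]
tool_rot: [3.142, 0.001, -0.011]
ft_force: [-0.2, 1.2, -0.6]
grip_width: 0.0192
gripper_force: 99.1
```

Call:
move_arm:
  commands:
    - [[0,0,0.005,0,0,0,0.015],[0,0,0.009,0,0,0,0.015],[0,0,0.009,0,0,0,0.015]]

```text
t: 7.3
eef_pos: [0.6194, -0.2507, 0.0645]
tool_rot: [3.141, -0.003, -0.008]
ft_force: [-0.1, -0.3, -1.0]
grip_width: 0.0195
gripper_force: 99.0
```

```bash
python3 - <<'E'
from h import *
t=load('t2')
S=8;u0,v0,u1,v1=212,188,248,212
c=cv2.resize(t['color'][v0:v1,u0:u1],None,fx=S,fy=S,interpolation=cv2.INTER_CUBIC).min(2)>140
n,l,st,ce=cv2.connectedComponentsWithStats(c.astype(np.uint8));k=1+st[1:,4].argmax()
q=np.argwhere(l==k)[:,::-1]; q=(q+.5)/S-.5+[u0,v0]
w=np.array([back(t,p,.058)[:2] for p in q[::5]])*1000
print(cv2.minAreaRect(w.astype(np.float32)),w.mean(0))
E
```

```text
((542.8805541992188, 75.70953369140625), (71.07959747314453, 40.41568374633789), 89.17520904541016) [543.06895979  75.72310237]
```

Call:
move_arm:
  commands:
    - [[0,0,0.002,0,0,0,0.015],[0,0,0.004,0,0,0,0.015],[0,0,0.004,0,0,0,0.015]]

```text
t: 7.6
eef_pos: [0.6194, -0.2506, 0.0603]
tool_rot: [3.141, -0.003, -0.008]
ft_force: [-0.1, 0.6, 3.8]
grip_width: 0.0195
gripper_force: 99.7
```

Call:
move_arm:
  commands:
    - [[0,0,0,0,0,0,0.06],[0,0,0,0,0,0,0.06],[0,0,0,0,0,0,0.06],[0,0,-0.03,0,0,0,0.06],[0,0,-0.08,0,0,0,0.06]]

```text
t: 8.1
eef_pos: [0.6152, -0.2492, 0.1358]
tool_rot: [-3.139, 0.008, -0.007]
ft_force: [1.4, -0.2, 0.3]
grip_width: 0.0602
gripper_force: 0.0
```

Call:
move_arm:
  commands:
    - [[0,0,-0.05,0,0,0,0.07],[0,0,-0.07,0,0,0,0.07],[0,0,-0.07,0,0,0,0.07]]

```text
t: 8.4
eef_pos: [0.6205, -0.2512, 0.2131]
tool_rot: [3.139, -0.007, -0.008]
ft_force: [0.0, -0.5, 0.0]
grip_width: 0.07
gripper_force: 0.0
```

```bash
python3 - <<'E'
from h import *
s=ctrl.get_state(); print(s['joints'].round(2),s['eef_pos'],s['tool_rot'])
t=grab('scene','s3'); B=t['color'][250:310,170:230]; 
p=proj(t,[[.62,-.2506,.08],[.62,-.2506,0]]);print(p, [t['color'][int(v)+3,int(u)] for u,v in p])
E
```

```text
[ 0.34  0.58 -0.03  1.5   0.02  1.06 -1.28] [ 0.62046645 -0.25121848  0.21308056] [ 3.13920429 -0.0070102  -0.00777148]
[[225.28051572 250.11891118]
 [225.82341296 270.18421435]] [array([90, 86, 85], dtype=uint8), array([66, 84, 25], dtype=uint8)]
```

The block stands on the mat. Next is the guard, closing along x (yaw +89°).

Call:
move_arm:
  commands:
    - [[-0.015,-0.05,0,0,0,-8,0.07],[-0.03,-0.1,0,0,0,-16,0.07],[-0.045,-0.15,0,0,0,-24,0.07],[-0.06,-0.2,0,0,0,-32,0.07],[-0.07,-0.24,0,0,0,-40,0.07]]

```text
t: 8.95
eef_pos: [0.5477, -0.0082, 0.2069]
tool_rot: [-3.139, 0.003, 0.696]
ft_force: [1.5, 0.6, -0.2]
grip_width: 0.07
gripper_force: 0.0
```

Call:
move_arm:
  commands:
    - [[0,0,0,0,0,-8,0.07],[0,0,0,0,0,-16,0.07],[0,0,0,0,0,-24,0.07],[0,0,0,0,0,-32,0.07],[0,0,0,0,0,-40,0.07]]

```text
t: 9.45
eef_pos: [0.5486, -0.0098, 0.2067]
tool_rot: [-3.138, 0.0, 1.395]
ft_force: [0.0, 0.5, 0.1]
grip_width: 0.0699
gripper_force: 0.0
```

Call:
move_arm:
  commands:
    - [[0,0,0,0,0,-8,0.07],[0,0,0,0,0,-9.6,0.07],[0,0,0,0,0,-9.6,0.07]]

```text
t: 9.75
eef_pos: [0.5491, -0.0099, 0.2074]
tool_rot: [-3.139, -0.0, 1.554]
ft_force: [-0.6, -0.6, -0.5]
grip_width: 0.0699
gripper_force: 0.0
```

Call:
move_arm:
  commands:
    - [[0.045,-0.0075,0,0,0,0,0.07],[0.0855,-0.0075,0,0,0,0,0.07],[0.0855,-0.0075,0,0,0,0,0.07],[0.0855,-0.0075,0.04,0,0,0,0.07],[0.0855,-0.0075,0.08,0,0,0,0.07]]

```text
t: 10.25
eef_pos: [0.5446, 0.0759, 0.1283]
tool_rot: [3.139, -0.0, 1.554]
ft_force: [0.6, -0.2, -1.0]
grip_width: 0.0704
gripper_force: 0.0
```

Call:
move_arm:
  commands:
    - [[0,0,0.03,0,0,0,0.07],[0,0,0.055,0,0,0,0.07],[0,0,0.072,0,0,0,0.07],[0,0,0.072,0,0,0,0.07]]

```text
t: 10.65
eef_pos: [0.5415, 0.075, 0.0541]
tool_rot: [-3.136, 0.001, 1.554]
ft_force: [0.6, -0.0, -0.0]
grip_width: 0.0702
gripper_force: 0.0
```

Call:
move_arm:
  commands:
    - [[0,0,0,0,0,0,0.03],[0,0,0,0,0,0,0.03],[0,0,0,0,0,0,0.03],[0,0,0,0,0,0,0.03],[0,0,0,0,0,0,0.03]]
  force: 40

```text
t: 11.15
eef_pos: [0.544, 0.0757, 0.0572]
tool_rot: [3.141, -0.0, 1.556]
ft_force: [-0.3, -0.6, -0.1]
grip_width: 0.0301
gripper_force: 0.0
```

Call:
move_arm:
  commands:
    - [[0,0,-0.02,0,0,0,0.03],[0,0,-0.06,0,0,0,0.03],[0,0,-0.1,0,0,0,0.03],[0,0,-0.13,0,0,0,0.03],[0,0,-0.13,0,0,0,0.03]]

```text
t: 11.65
eef_pos: [0.5467, 0.0765, 0.1912]
tool_rot: [3.133, -0.001, 1.556]
ft_force: [0.8, -0.5, -1.2]
grip_width: 0.0299
gripper_force: 0.0
```

```bash
python3 - <<'E'
from h import *
t,s=grab('top','t4'),grab('scene','s4')
b=cv2.resize(s['color'][110:230,190:310],(400,400),interpolation=cv2.INTER_CUBIC)
a=cv2.resize(t['color'][140:260,180:300],(400,400),interpolation=cv2.INTER_CUBIC)
cv2.imwrite('pics/v4.png',np.hstack([a,b])); print(ctrl.get_state()['eef_pos'])
E
```

```text
[0.54395653 0.0756567  0.18713986]
```

View pics/v4.png

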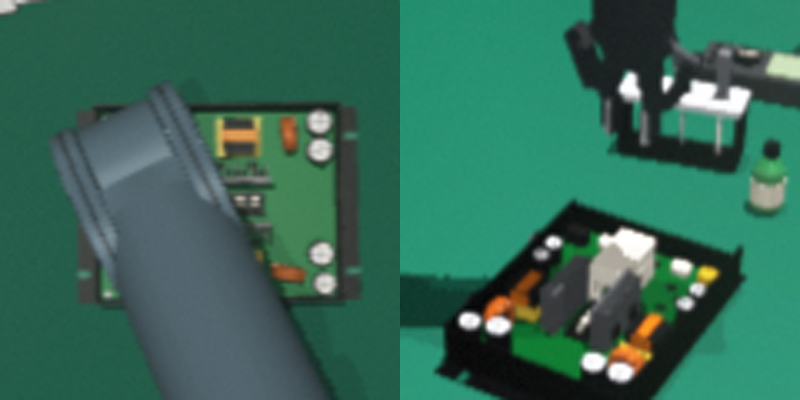

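```bash
python3 - <<'E'
from h import *
s=load('s4')
for z in (.187,.162,.15): print(z,(proj(s,[[.544+.02,.0757,z],[.544-.02,.0757,z]])-[190,110]+.5)*400/120+[400,0])
print((proj(s,[[.5235,.0407,.058],[.5625,.0407,.058],[.5625,.1107,.058],[.5235,.1107,.058]])-[190,110]+.5)*400/120+[400,0])
E
```

```text
0.187 [[644.91348704 150.60336239]
 [607.71298089 139.43660321]]
0.162 [[643.9228094  172.74889765]
 [607.16902633 161.46398228]]
0.15 [[643.45557138 183.19350226]
 [606.91242758 171.85491983]]
[[588.03475984 265.68828396]
 [622.61276581 277.48962037]
 [654.2311374  241.31391662]
 [620.57534812 230.30920935]]
```

Call:
move_arm:
  commands:
    - [[-0.05,0,0,0,0,0,0.07],[-0.1,0,0,0,0,0,0.07],[-0.15,0,0,0,0,0,0.07],[-0.2,0,0,0,0,0,0.07]]

```text
t: 12.15
eef_pos: [0.5394, -0.126, 0.1851]
tool_rot: [-3.139, -0.0, 1.557]
ft_force: [1.6, -0.1, 0.5]
grip_width: 0.0698
gripper_force: 0.0
```

```bash
python3 - <<'E'
from h import *
t,s=grab('top','t5'),grab('scene','s5')
b=cv2.resize(s['color'][150:230,210:290],(400,400),interpolation=cv2.INTER_CUBIC)
a=cv2.resize(t['color'][160:240,195:275],(400,400),interpolation=cv2.INTER_CUBIC)
cv2.imwrite('pics/v5.png',np.hstack([a,b])); print(ctrl.get_state()['eef_pos'])
E
```

```text
[ 0.53846916 -0.13359201  0.18459634]
```

View pics/v5.png

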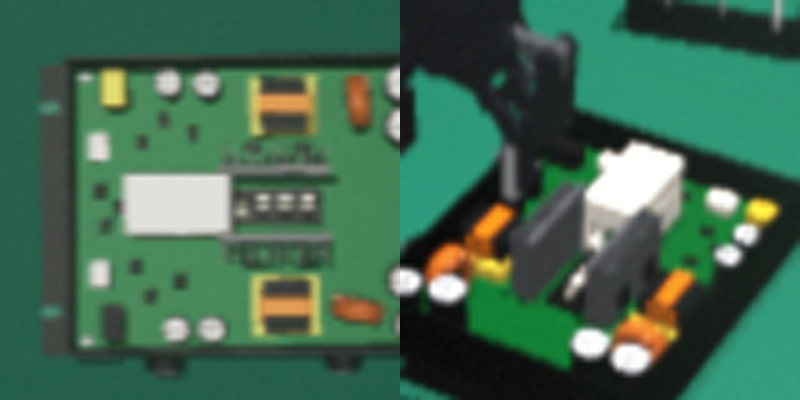

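```bash
python3 - <<'E'
from h import *
s=load('s5')
for dx in(-.035,.035):
  for z in (.1846+.01,.1846,.1846-.012,.1846-.025): print(dx,z,(proj(s,[[.5385+dx,-.13,z]])-[210,150]+.5)*5+[400,0])
# finger profile in s4: columns of crop around left finger
s=load('s4'); g=s['color'].astype(int).mean(2)
u=int(190+207/3.333); print(u); print(g[130:165,u-3:u+4].astype(int).tolist())
u=int(190+245/3.333); print(u); print(g[130:165,u-3:u+4].astype(int).tolist())
E
```

```text
-0.035 0.1946 [[409.18783625 153.57551258]]
-0.035 0.1846 [[409.89249123 167.79292704]]
-0.035 0.17259999999999998 [[410.72826127 184.65577391]]
-0.035 0.1596 [[411.62181644 202.68451792]]
0.035 0.1946 [[515.79083784 190.28070845]]
0.035 0.1846 [[515.93257146 204.62305465]]
0.035 0.17259999999999998 [[516.10063269 221.62955171]]
0.035 0.1596 [[516.28025999 239.80644596]]
252
[[30, 31, 32, 32, 31, 32, 33], [32, 30, 30, 30, 33, 32, 30], [32, 33, 33, 31, 31, 30, 31], [31, 32, 31, 30, 30, 31, 34], [33, 32, 31, 32, 31, 33, 41], [32, 32, 32, 33, 32, 32, 72], [39, 32, 31, 32, 30, 38, 109], [59, 37, 33, 32, 29, 36, 97], [73, 42, 34, 36, 29, 33, 52], [87, 55, 46, 58, 45, 33, 32], [95, 62, 66, 91, 54, 31, 29], [95, 60, 73, 104, 58, 31, 28], [97, 57, 73, 96, 54, 32, 27], [95, 60, 71, 87, 51, 29, 28], [95, 62, 72, 88, 49, 30, 27], [97, 61, 72, 87, 49, 29, 27], [96, 64, 76, 87, 49, 30, 26], [97, 80, 89, 92, 51, 29, 26], [99, 97, 106, 96, 51, 32, 26], [102, 102, 107, 98, 55, 49, 31], [102, 102, 103, 99, 76, 76, 43], [102, 102, 102, 101, 91, 77, 40], [101, 101, 100, 99, 82, 62, 33], [102, 100, 100,
[... 834 characters left out ...]
8, 77, 47, 34, 34], [88, 87, 96, 101, 62, 38, 35], [86, 86, 97, 112, 69, 40, 34], [88, 86, 97, 110, 68, 41, 33], [85, 86, 96, 110, 70, 41, 35], [72, 75, 95, 109, 69, 41, 35], [45, 53, 93, 108, 67, 40, 35], [27, 40, 101, 110, 65, 40, 34], [25, 42, 108, 112, 67, 38, 28], [26, 43, 105, 111, 78, 41, 29], [26, 33, 72, 78, 59, 35, 26], [24, 26, 32, 36, 31, 28, 26], [25, 25, 28, 27, 26, 26, 27], [39, 31, 31, 29, 26, 28, 28], [77, 57, 50, 45, 44, 42, 41], [98, 88, 84, 83, 82, 81, 79], [102, 100, 100, 99, 99, 100, 98], [101, 101, 101, 102, 102, 100, 100], [102, 103, 101, 102, 103, 102, 100], [101, 103, 102, 102, 102, 102, 103], [102, 103, 102, 103, 101, 102, 102], [102, 102, 103, 103, 101, 103, 102]]
```

The fingertips show about 30 mm higher than the pose and the given geometry suggest: by camera they are about 5 mm above the TCP. That explains why the grip closed just over the guard. The guard hasn't moved, so I'll go back and descend lower in steps, watching the force.

Call:
move_arm:
  commands:
    - [[0.05,0.0015,0,0,0,0,0.07],[0.1,0.0015,0,0,0,0,0.07],[0.15,0.0015,0,0,0,0,0.07],[0.2,0.0015,0,0,0,0,0.07],[0.21,0.0015,0,0,0,0,0.07]]

```text
t: 12.75
eef_pos: [0.5435, 0.0937, 0.1856]
tool_rot: [-3.139, -0.004, 1.565]
ft_force: [-0.6, -0.1, 0.4]
grip_width: 0.07
gripper_force: 0.0
```

Call:
move_arm:
  commands:
    - [[0,0,0.05,0,0,0,0.07],[0,0,0.09,0,0,0,0.07],[0,0,0.12,0,0,0,0.07],[0,0,0.13,0,0,0,0.07],[0,0,0.13,0,0,0,0.07]]

```text
t: 13.25
eef_pos: [0.5437, 0.0854, 0.0549]
tool_rot: [-3.137, 0.001, 1.556]
ft_force: [-0.2, -0.2, 0.6]
grip_width: 0.0698
gripper_force: 0.0
```

Call:
move_arm:
  commands:
    - [[-0.0095,0,0,0,0,0,0.07],[-0.0095,0,0,0,0,0,0.07],[-0.0095,0,0.008,0,0,0,0.07],[-0.0095,0,0.016,0,0,0,0.07],[-0.0095,0,0.016,0,0,0,0.07]]

```text
t: 13.75
eef_pos: [0.5444, 0.0762, 0.0397]
tool_rot: [-3.14, 0.0, 1.556]
ft_force: [0.1, -0.1, 0.6]
grip_width: 0.0699
gripper_force: 0.0
```

Call:
move_arm:
  commands:
    - [[0,0,0.005,0,0,0,0.07],[0,0,0.009,0,0,0,0.07],[0,0,0.009,0,0,0,0.07]]

```text
t: 14.05
eef_pos: [0.5448, 0.0762, 0.031]
tool_rot: [-3.141, 0.0, 1.556]
ft_force: [-0.1, -0.7, 0.6]
grip_width: 0.0702
gripper_force: 0.0
```

Call:
move_arm:
  commands:
    - [[0,0,0,0,0,0,0.03],[0,0,0,0,0,0,0.03],[0,0,0,0,0,0,0.03],[0,0,0,0,0,0,0.03],[0,0,0,0,0,0,0.03]]
  force: 40

```text
t: 14.55
eef_pos: [0.543, 0.0767, 0.0318]
tool_rot: [-3.138, 0.0, 1.556]
ft_force: [-6.5, 1.5, 7.0]
grip_width: 0.0384
gripper_force: 39.8
```

Call:
move_arm:
  commands:
    - [[0,0,-0.02,0,0,0,0.03],[0,0,-0.06,0,0,0,0.03],[0,0,-0.1,0,0,0,0.03],[0,0,-0.14,0,0,0,0.03],[0,0,-0.16,0,0,0,0.03]]

```text
t: 15.05
eef_pos: [0.5467, 0.0767, 0.1954]
tool_rot: [3.137, -0.001, 1.556]
ft_force: [0.2, 0.5, -1.3]
grip_width: 0.0383
gripper_force: 41.1
```

Call:
move_arm:
  commands:
    - [[-0.04,-0.01,0,0,0,0,0.03],[-0.085,-0.02,0,0,0,0,0.03],[-0.13,-0.03,0,0,0,0,0.03],[-0.175,-0.04,0,0,0,0,0.03],[-0.22,-0.05,0,0,0,0,0.03]]

```text
t: 15.55
eef_pos: [0.4913, -0.1447, 0.1919]
tool_rot: [3.141, 0.0, 1.556]
ft_force: [0.9, -0.5, -0.6]
grip_width: 0.0379
gripper_force: 41.1
```

Call:
move_arm:
  commands:
    - [[-0.045,-0.01,0,0,0,0,0.03],[-0.09,-0.02,0,0,0,0,0.03],[-0.13,-0.03,0,0,0,0,0.03],[-0.17,-0.03,0,0,0,0,0.03],[-0.17,-0.03,0,0,0,0,0.03]]

```text
t: 16.05
eef_pos: [0.4575, -0.3195, 0.1917]
tool_rot: [-3.141, 0.004, 1.547]
ft_force: [-0.7, 0.4, -1.5]
grip_width: 0.0383
gripper_force: 41.1
```

Call:
move_arm:
  commands:
    - [[-0.01,0,0,0,0,0,0.03],[-0.01,0,0,0,0,0,0.03],[-0.01,0,0.05,0,0,0,0.03],[-0.01,0,0.1,0,0,0,0.03],[-0.01,0,0.145,0,0,0,0.03]]

```text
t: 16.55
eef_pos: [0.4598, -0.3211, 0.0452]
tool_rot: [3.141, -0.0, 1.558]
ft_force: [-0.6, 0.1, -0.8]
grip_width: 0.038
gripper_force: 41.2
```

Call:
move_arm:
  commands:
    - [[0,0,0.005,0,0,0,0.03],[0,0,0.01,0,0,0,0.03],[0,0,0.014,0,0,0,0.03],[0,0,0.014,0,0,0,0.03]]

```text
t: 16.95
eef_pos: [0.4607, -0.3231, 0.0344]
tool_rot: [3.139, 0.002, 1.556]
ft_force: [-0.6, -0.4, -1.0]
grip_width: 0.0383
gripper_force: 41.0
```

Call:
move_arm:
  commands:
    - [[0,0,0.004,0,0,0,0.03],[0,0,0.008,0,0,0,0.03],[0,0,0.011,0,0,0,0.03],[0,0,0.011,0,0,0,0.03]]

```text
t: 17.35
eef_pos: [0.46, -0.3229, 0.0227]
tool_rot: [3.141, 0.001, 1.556]
ft_force: [-1.7, 0.4, 8.9]
grip_width: 0.0379
gripper_force: 41.5
```

Call:
move_arm:
  commands:
    - [[0,0,0,0,0,0,0.05],[0,0,0,0,0,0,0.05],[0,0,-0.04,0,0,0,0.05],[0,0,-0.09,0,0,0,0.05],[0,0,-0.14,0,0,0,0.05]]

```text
t: 17.85
eef_pos: [0.4588, -0.3221, 0.1627]
tool_rot: [-3.14, -0.001, 1.556]
ft_force: [0.1, -0.2, 0.3]
grip_width: 0.05
gripper_force: 0.0
```

Call:
move_arm:
  commands:
    - [[0.02,0.01,-0.04,0,0,8,0.05],[0.07,0.02,-0.04,0,0,16,0.05],[0.115,0.03,-0.04,0,0,24,0.05],[0.16,0.04,-0.04,0,0,32,0.05],[0.205,0.05,-0.04,0,0,40,0.05]]

```text
t: 18.35
eef_pos: [0.5124, -0.1169, 0.2018]
tool_rot: [3.141, -0.0, 0.853]
ft_force: [1.1, -0.5, -0.7]
grip_width: 0.0497
gripper_force: 0.0
```

```bash
cat >> h.py <<'E'
def to(x,y,z,yaw=None):
    s=ctrl.get_state();p=s['eef_pos'];q=s['tool_rot'][2];D=np.array([x,y,z])-p
    print('pos',p.round(4),'yaw',np.degrees(q).round(1),'shift',round(np.cos(q)*D[0]+np.sin(q)*D[1],4),round(np.sin(q)*D[0]-np.cos(q)*D[1],4),round(-D[2],4),'rz',None if yaw is None else np.degrees(q)-yaw)
E
python3 - <<'E'
from h import *
t,s=grab('top','t6'),grab('scene','s6')
print((t['color'][200:245:3,328:372:3].min(2)))
b=cv2.resize(s['color'][220:300,120:220],(400,320),interpolation=cv2.INTER_CUBIC)
a=cv2.resize(t['color'][185:217,235:275],(400,320),interpolation=cv2.INTER_CUBIC)
cv2.imwrite('pics/v6.png',np.hstack([a,b]))
to(.5183,.3678,.22,11.9)
E
```

```text
[[ 68  76  85  36  34  35  35  36  48  56  78  86  91  37  31]
 [ 64  82  86 142 161 168 167 164 220 221 220 220 131  72  31]
 [ 79  86  83 133 222 224 225 224 224 225 225 224 151  97  31]
 [ 72  88  76 169 204 225 225 224 224 224 224 224 186 140  33]
 [ 72  93  77 142 225 224 225 224 225 224 224 224 190 173  32]
 [ 72 106  82 129 207 206 206 209 212 211 224 224 196 143  31]
 [ 74 118  89 113 167 224 224 224 225 224 224 202 200  93  29]
 [ 74  76  83 102 167 224 224 224 224 225 225 215 211  97  31]
 [ 76  69  71  94 168 225 225 224 225 224 224 216 222 133  29]
 [ 77  70  69  93 165 220 220 221 221 222 223 218 222 159  31]
 [ 78  72  61 167 221 222 225 222 220 220 222 224 222 139  30]
 [ 78  72  64 172 225 224 225 224 225 224 224 224 223 109  33]
 [ 77  73  66 164 225 224 224 224 224 224 224 224 223  95  42]
 [ 78  74  67 115 224 224 224 223 222 222 222 222 222 104  57]
 [ 77  76  69  66 134 126 158 181 206 170 157 101  72  75  35]]
pos [ 0.514  -0.1103  0.202 ] yaw 49.6 shift 0.3669 -0.3065 -0.018 rz 37.71103850021347
```

View pics/v6.png

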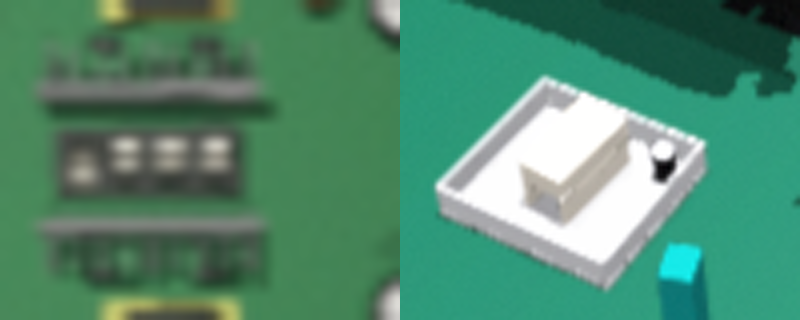

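The picture shows the guard standing in the tray. The four lever tips are at crop x 83, 126, 171 and 215; the leftmost (+y) sits low at (83,170), so it leans to -x and is the odd one, while the others are at about y 150. Next I'll locate it and fetch the stylus.

```bash
python3 - <<'E'
from h import *
t=load('t6')
for a in [(83,172),(126,148),(171,149),(215,148),(57,130),(243,197),(57,197),(243,130)]:
    z=.033 if a[0] in(83,126,171,215) else .018
    print(a,back(t,(235+a[0]/10-.5,185+a[1]/10-.5),z).round(4))
E
```

```text
(83, 172) [0.5384 0.0329 0.033 ]
(126, 148) [0.5461 0.0183 0.033 ]
(171, 149) [0.5455 0.0031 0.033 ]
(215, 148) [ 0.5455 -0.0118  0.033 ]
(57, 130) [0.5534 0.0416 0.018 ]
(243, 197) [ 0.5292 -0.0213  0.018 ]
(57, 197) [0.5306 0.042  0.018 ]
(243, 130) [ 0.552  -0.0219  0.018 ]
```

Call:
move_arm:
  commands:
    - [[0.035,-0.03,-0.01,0,0,8,0.05],[0.07,-0.06,-0.02,0,0,16,0.05],[0.105,-0.09,-0.02,0,0,24,0.05],[0.14,-0.12,-0.02,0,0,32,0.05],[0.17,-0.14,-0.02,0,0,37.7,0.05]]

```text
t: 18.95
eef_pos: [0.5167, 0.1033, 0.2217]
tool_rot: [-3.142, 0.0, 0.198]
ft_force: [0.3, 0.3, 0.6]
grip_width: 0.0501
gripper_force: 0.0
```

```bash
python3 - <<'E'
from h import *
to(.5183,.3678,.22,11.9)
E
```

```text
pos [0.5167 0.1033 0.2217] yaw 11.3 shift 0.0536 -0.259 0.0017 rz -0.5597546960356024
```

Call:
move_arm:
  commands:
    - [[0.01,-0.048,0,0,0,0,0.05],[0.02,-0.096,0,0,0,0,0.05],[0.03,-0.144,0,0,0,0,0.05],[0.04,-0.19,0,0,0,0,0.05],[0.049,-0.235,0,0,0,-0.5,0.05]]

```text
t: 19.45
eef_pos: [0.5183, 0.3429, 0.2214]
tool_rot: [3.141, 0.0, 0.211]
ft_force: [1.2, -0.3, 0.6]
grip_width: 0.05
gripper_force: 0.0
```

Call:
move_arm:
  commands:
    - [[0,0,0,0,0,0,0.04],[0,0,0,0,0,0,0.04],[0,0,0,0,0,0,0.04]]

```text
t: 19.75
eef_pos: [0.5189, 0.3394, 0.2212]
tool_rot: [3.14, 0.001, 0.209]
ft_force: [-0.0, -1.7, -0.4]
grip_width: 0.0401
gripper_force: 0.0
```

```bash
python3 - <<'E'
from h import *
to(.5183,.3678,.22,11.9)
E
```

```text
pos [0.5189 0.3394 0.2212] yaw 11.9 shift 0.0053 -0.0279 0.0012 rz 0.047407739484709666
```

Call:
move_arm:
  commands:
    - [[0.005,-0.028,0,0,0,0,0.04],[0.005,-0.028,0,0,0,0,0.04],[0.005,-0.028,0,0,0,0,0.04],[0.005,-0.028,0.03,0,0,0,0.04],[0.005,-0.028,0.06,0,0,0,0.04]]

```text
t: 20.25
eef_pos: [0.519, 0.368, 0.1619]
tool_rot: [3.141, -0.003, 0.208]
ft_force: [0.1, -0.1, 0.1]
grip_width: 0.04
gripper_force: 0.0
```

Call:
move_arm:
  commands:
    - [[0,0,0.02,0,0,0,0.04],[0,0,0.04,0,0,0,0.04],[0,0,0.055,0,0,0,0.04],[0,0,0.055,0,0,0,0.04]]

```text
t: 20.65
eef_pos: [0.5168, 0.3674, 0.1046]
tool_rot: [3.139, 0.003, 0.209]
ft_force: [0.5, 0.1, 0.5]
grip_width: 0.0399
gripper_force: 0.0
```

Call:
move_arm:
  commands:
    - [[0.001,0,0,0,0,0,0.005],[0.001,0,0,0,0,0,0.005],[0.001,0,0,0,0,0,0.005],[0.001,0,0,0,0,0,0.005],[0.001,0,0,0,0,0,0.005]]
  force: 60

```text
t: 21.15
eef_pos: [0.5191, 0.3706, 0.1078]
tool_rot: [-3.141, -0.002, 0.21]
ft_force: [0.1, -1.3, 6.3]
grip_width: 0.0127
gripper_force: 61.7
```

Call:
move_arm:
  commands:
    - [[0,0,-0.03,0,0,0,0.005],[0,0,-0.06,0,0,0,0.005],[0,0,-0.09,0,0,0,0.005],[0,0,-0.12,0,0,0,0.005],[0,0,-0.12,0,0,0,0.005]]

```text
t: 21.65
eef_pos: [0.5201, 0.372, 0.2314]
tool_rot: [-3.138, -0.007, 0.21]
ft_force: [0.2, 0.4, 0.4]
grip_width: 0.0127
gripper_force: 60.9
```

Call:
move_arm:
  commands:
    - [[-0.007,0.035,0,0,0,0,0.005],[-0.014,0.08,0,0,0,0,0.005],[-0.022,0.12,0,0,0,0,0.005],[-0.029,0.16,0,0,0,0,0.005],[-0.036,0.2,0,0,0,0,0.005]]

```text
t: 22.15
eef_pos: [0.5241, 0.1653, 0.226]
tool_rot: [3.141, 0.001, 0.21]
ft_force: [-0.9, 0.5, -0.2]
grip_width: 0.013
gripper_force: 60.9
```

Call:
move_arm:
  commands:
    - [[-0.007,0.04,0,0,0,0,0.005],[-0.014,0.08,0,0,0,0,0.005],[-0.021,0.115,0,0,0,0,0.005],[-0.024,0.13,0,0,0,0,0.005],[-0.024,0.13,0,0,0,0,0.005]]

```text
t: 22.65
eef_pos: [0.528, 0.0317, 0.226]
tool_rot: [3.14, 0.001, 0.205]
ft_force: [-1.0, -0.5, -1.1]
grip_width: 0.0129
gripper_force: 60.9
```

```bash
python3 - <<'E'
from h import *
to(.53,.033,.18)
s=grab('scene','s7'); p=ctrl.get_state()['eef_pos']
q=p-[.0014,.0003,.0988]; print('pred tip px',proj(s,[q]))
u,v=proj(s,[q])[0].astype(int); print(s['color'][v-14:v+10,u-8:u+9].min(2))
E
```

```text
pos [0.528  0.0317 0.226 ] yaw 11.8 shift 0.0022 -0.0009 0.046 rz None
pred tip px [[246.00940458 173.37410038]]
[[ 43  42  42  43  42  43  42  69 165 124  62  45  42  43  42  43  43]
 [ 42  42  42  44  42  42  45  70 165 122  62  45  44  43  42  44  42]
 [ 41  42  42  41  44  42  44  70 167 122  62  43  43  43  44  43  42]
 [ 42  43  41  43  43  43  42  69 163 120  60  45  43  44  42  44  44]
 [ 43  43  41  42  41  43  42  68 161 118  61  44  43  42  42  42  44]
 [ 41  44  43  43  44  44  42  68 161 117  62  44  44  42  41  43  44]
 [ 42  41  42  43  43  43  43  67 163 119  59  46  43  41  43  42  42]
 [ 41  42  43  41  43  43  44  72 163 117  59  44  43  45  45  43  42]
 [ 43  41  42  43  41  44  43  75 164 116  62  44  44  43  43  43  42]
 [ 43  43  43  42  43  42  44  75 164 108  54  43  42  44  44  42  43]
 [ 43  44  43  38  37  42  44  77 163 105  53  45  43  44  42  44  43]
 [ 42  42  35  29  23  35  41  76 163 103  54  44  43  42  43  42  44]
 [ 43  35  26  17  15  25  29  70 159 102  52  44  42  43  43  42  41]
 [ 35  27  17  14  12  15  17  64 152  93  43  38  39  41  43  43  44]
 [ 25  14  15  12  10  12  15  48 131  77  29  27  27  32  38  39  42]
 [ 15  13  16  10  14  11  13  28  77  46  19  14  16  19  26  28  32]
 [ 11  11  11  13  15  13  14  13  27  17  14  10  17  15  15  18  21]
 [ 13  12  14  16  16  15  14  12  14  14  17  13  14  14  13  17  14]
 [ 13  10  18  23  28  24  18  16  14  11  15  13  13  13  15  13  15]
 [ 12  12  23  29  28  29  28  27  22  15  13  13  14  15  12  13  14]
 [ 13  16  21  22  27  30  31  30  23  18  14  16  27  56  35  21  15]
 [ 22  15  17  19  21  27  26  27  21  18  17  41 116 182 134  94  67]
 [ 68  23  16  20  18  17  21  17  18  18  26 109 231 248 244 239 206]
 [127  34  17  19  17  15  16  21  20  16  31 122 233 250 253 253 244]]
```

The rod tip shows at (246.4,174), against a predicted (246.0,173.4), so the stylus is where I expect it. I'll descend slowly at the -x side of the odd lever.

Call:
move_arm:
  commands:
    - [[0.001,-0.001,0.015,0,0,0,0.005],[0.001,-0.001,0.03,0,0,0,0.005],[0.001,-0.001,0.04,0,0,0,0.005],[0.001,-0.001,0.05,0,0,0,0.005],[0.001,-0.001,0.05,0,0,0,0.005]]

```text
t: 23.2
eef_pos: [0.5282, 0.0368, 0.1753]
tool_rot: [-3.141, 0.002, 0.211]
ft_force: [-0.7, 0.1, -0.2]
grip_width: 0.0129
gripper_force: 60.9
```

```bash
python3 - <<'E'
from h import *
to(.5288,.033,.125)
E
```

```text
pos [0.5282 0.0368 0.1753] yaw 12.1 shift -0.0003 0.0039 0.0503 rz None
```

Call:
move_arm:
  commands:
    - [[0,0.003,0,0,0,0,0.005],[0,0.003,0.01,0,0,0,0.005],[0,0.003,0.02,0,0,0,0.005],[0,0.003,0.025,0,0,0,0.005],[0,0.003,0.025,0,0,0,0.005]]

```text
t: 23.7
eef_pos: [0.529, 0.0331, 0.1506]
tool_rot: [-3.141, 0.002, 0.21]
ft_force: [-0.1, 0.1, -0.3]
grip_width: 0.0128
gripper_force: 60.9
```

```bash
python3 - <<'E'
from h import *
to(.5288,.033,.125)
E
```

```text
pos [0.529  0.0331 0.1506] yaw 12.0 shift -0.0003 0.0 0.0256 rz None
```

Call:
move_arm:
  commands:
    - [[0,0,0.01,0,0,0,0.005],[0,0,0.018,0,0,0,0.005],[0,0,0.026,0,0,0,0.005],[0,0,0.026,0,0,0,0.005],[0,0,0.026,0,0,0,0.005]]

```text
t: 24.2
eef_pos: [0.5297, 0.0331, 0.1254]
tool_rot: [-3.142, 0.001, 0.21]
ft_force: [-0.6, 0.3, -0.4]
grip_width: 0.0134
gripper_force: 60.9
```

Call:
move_arm:
  commands:
    - [[0.0025,0.0005,0,0,0,0,0.005],[0.005,0.001,0,0,0,0,0.005],[0.0075,0.0015,0,0,0,0,0.005],[0.01,0.002,0,0,0,0,0.005],[0.01,0.002,0,0,0,0,0.005]]

```text
t: 24.7
eef_pos: [0.5404, 0.0332, 0.1258]
tool_rot: [3.142, -0.0, 0.21]
ft_force: [0.2, -1.2, -0.1]
grip_width: 0.0135
gripper_force: 61.1
```

Call:
move_arm:
  commands:
    - [[0.0015,0.0003,0,0,0,0,0.005],[0.003,0.0006,0,0,0,0,0.005],[0.0045,0.001,0,0,0,0,0.005],[0.0045,0.001,0,0,0,0,0.005]]

```text
t: 25.1
eef_pos: [0.5439, 0.0333, 0.1254]
tool_rot: [-3.141, 0.002, 0.21]
ft_force: [-3.9, 0.2, 0.8]
grip_width: 0.013
gripper_force: 61.4
```

```bash
python3 - <<'E'
from h import *
for i in range(4):
    ctrl.grab_frame('top'); s=ctrl.get_state(); print(s['eef_pos'].round(4),s['ft_force'].round(2),s['moment'].round(2))
E
```

```text
[0.5439 0.0332 0.1254] [-4.79  0.26  1.9 ] [ 0.06  1.3  -0.  ]
[0.5439 0.0333 0.1255] [-5.45 -0.49  1.76] [ 0.02  1.34 -0.03]
[0.544  0.0333 0.1255] [-3.8  -0.4   3.11] [ 0.04  1.38 -0.  ]
[0.544  0.0333 0.1255] [-4.58  0.17  2.26] [ 0.08  1.42 -0.03]
```

That is 4.5 N, well over the lever's 1.5 N, so it is on its stop. I'll retreat, lift out and check.

Call:
move_arm:
  commands:
    - [[-0.007,-0.0015,0,0,0,0,0.005],[-0.007,-0.0015,0,0,0,0,0.005],[-0.007,-0.0015,-0.03,0,0,0,0.005],[-0.007,-0.0015,-0.07,0,0,0,0.005],[-0.007,-0.0015,-0.105,0,0,0,0.005]]

```text
t: 25.8
eef_pos: [0.5385, 0.0333, 0.2326]
tool_rot: [3.141, -0.003, 0.21]
ft_force: [0.9, 0.2, -0.5]
grip_width: 0.0127
gripper_force: 60.9
```

Call:
move_arm:
  commands:
    - [[0.008,-0.04,0,0,0,0,0.005],[0.016,-0.08,0,0,0,0,0.005],[0.024,-0.12,0,0,0,0,0.005],[0.032,-0.16,0,0,0,0,0.005],[0.04,-0.2,0,0,0,0,0.005]]

```text
t: 26.3
eef_pos: [0.5357, 0.2391, 0.2312]
tool_rot: [-3.141, -0.003, 0.21]
ft_force: [1.5, 0.2, -0.2]
grip_width: 0.0131
gripper_force: 61.0
```

```bash
python3 - <<'E'
from h import *
t=grab('top','t8'); c=cv2.resize(t['color'][185:217,235:275],(400,320),interpolation=cv2.INTER_CUBIC)
g=c.min(2)
for x in(83,126,171,215):
    col=g[125:205,x-10:x+11].mean(1); print(x,col[::5].astype(int))
to(.5191,.3706,.229,12.0)
E
```

```text
83 [ 79  93 108 141 159 142 118 119 116  93  70  61  61  64  67  64]
126 [ 69  80 101 146 174 150 121 134 138 109  76  63  61  63  67  65]
171 [ 69  81 101 145 172 151 124 131 129 100  67  54  53  57  65  64]
215 [ 71  81 102 148 176 156 128 135 133 103  70  58  55  54  58  59]
pos [0.5338 0.2484 0.2316] yaw 12.5 shift 0.0122 -0.1225 0.0026 rz 0.5179675968057555
```

All four lever profiles now agree. Returning the stylus.

Call:
move_arm:
  commands:
    - [[0.004,-0.04,0,0,0,0.5,0.005],[0.008,-0.08,0,0,0,0.5,0.005],[0.011,-0.11,0,0,0,0.5,0.005],[0.011,-0.117,0,0,0,0.5,0.005],[0.011,-0.117,0,0,0,0.5,0.005]]

```text
t: 26.85
eef_pos: [0.5211, 0.3552, 0.2307]
tool_rot: [-3.141, -0.001, 0.204]
ft_force: [0.6, -0.3, -1.1]
grip_width: 0.0129
gripper_force: 61.0
```

Call:
move_arm:
  commands:
    - [[0,0,0,0,0,0,0.005],[0,0,0,0,0,0,0.005]]

```text
t: 27.05
eef_pos: [0.5224, 0.3518, 0.2307]
tool_rot: [3.14, -0.0, 0.199]
ft_force: [-0.2, 0.0, -1.0]
grip_width: 0.0128
gripper_force: 61.0
```

```bash
python3 - <<'E'
from h import *
s=grab('scene','s9'); t=grab('top','t9'); to(.5193,.3695,.21,12.0)
p=ctrl.get_state()['eef_pos']-[.0014,.0003,.0988]; print(proj(s,[p]),proj(s,[[.5183,.3678,.084]]))
u,v=proj(s,[p])[0].astype(int); print(s['color'][v-8:v+4,u-6:u+7].min(2))
E
```

```text
pos [0.5221 0.3523 0.2308] yaw 11.4 shift 0.0007 -0.0174 0.0208 rz -0.5874640544824512
[[285.23321583 130.14420176]] [[285.46003429 139.26885523]]
[[ 41  41  41  47  63  64  67 134 112  65  44  46  44]
 [ 40  40  42  59  76  72  75 148 123  79  68  77  67]
 [ 42  42  53  73  78  70  86 156 122  89  81  81  92]
 [ 41  47  67  79  67  62  83 160 122  87  75  61  92]
 [ 43  57  76  78  64  57  87 159 118  86  68  47  67]
 [ 47  70  76  68  60  61  98 160 115  83  61  37  36]
 [ 63  78  78  58  52  67 100 162 116  85  70  50  35]
 [ 65  75  76  68  67  74 103 161 114  87  81  71  64]
 [ 55  58  61  61  62  67  86 123  96  81  73  79  80]
 [ 44  45  45  47  47  51  59  66  64  64  61  72  76]
 [ 43  42  42  42  43  44  46  45  45  46  49  56  59]
 [ 51  47  46  45  42  44  44  44  44  45  43  44  43]]
```

Call:
move_arm:
  commands:
    - [[0.0005,-0.0175,0,0,0,-0.5,0.005],[0.0005,-0.0175,0,0,0,-0.5,0.005],[0.0005,-0.0175,0,0,0,-0.5,0.005],[0.0005,-0.0175,0,0,0,-0.5,0.005]]

```text
t: 27.55
eef_pos: [0.5182, 0.3711, 0.2306]
tool_rot: [3.141, 0.0, 0.21]
ft_force: [0.1, -0.8, -0.6]
grip_width: 0.0129
gripper_force: 61.0
```

```bash
python3 - <<'E'
from h import *
s=grab('scene','s10'); t=grab('top','t10'); to(.5193,.3695,.21,12.0)
p=ctrl.get_state()['eef_pos']-[.0014,.0003,.0988]
def rod(r,base,zs):
    for z in zs:
        q=np.r_[base[:2],z]; u,v=proj(r,[q])[0]; v=int(round(v)); a=int(u)-5
        row=r['color'][v,a:a+12].min(1 if r['color'][v].ndim==2 else 0).astype(int); print(round(z,3),'pred',round(u,2),'px',a,row)
print('now');rod(s,p,p[2]+np.array([.005,.02,.04,.06]))
print('start');rod(load('scene0'),[.5183,.3678],[.02,.03,.04,.05,.06])
b=cv2.resize(s['color'][90:165,240:315],(500,500),interpolation=cv2.INTER_CUBIC); cv2.imwrite('pics/v10.png',b)
E
```

```text
pos [0.5184 0.3708 0.2306] yaw 12.0 shift 0.0006 0.0015 0.0206 rz 0.01893522870136266
now
0.137 pred 286.44 px 281 [ 77  68  58  63  77  95 137 102  63  40  37  45]
0.152 pred 286.73 px 281 [ 44  60  76  73  56  78 158 116  76  76  66  57]
0.172 pred 287.12 px 282 [ 40  40  39  39  53 113 134  74  44  41  42  41]
0.192 pred 287.52 px 282 [ 39  40  43  40  42  76 161  94  47  40  41  40]
start
0.02 pred 284.3 px 279 [ 27  31  29  31  37  76 135  77  45  41  37  30]
0.03 pred 284.48 px 279 [ 42  43  43  42  44  73 159  92  49  43  39  30]
0.04 pred 284.66 px 279 [ 43  42  43  44  43  68 160 100  52  44  42  31]
0.05 pred 284.84 px 279 [ 43  44  43  44  42  64 146  96  52  44  44  35]
0.06 pred 285.02 px 280 [ 46  49  48  53  70 124 115  96  92 104 110 105]
```

View pics/v10.png

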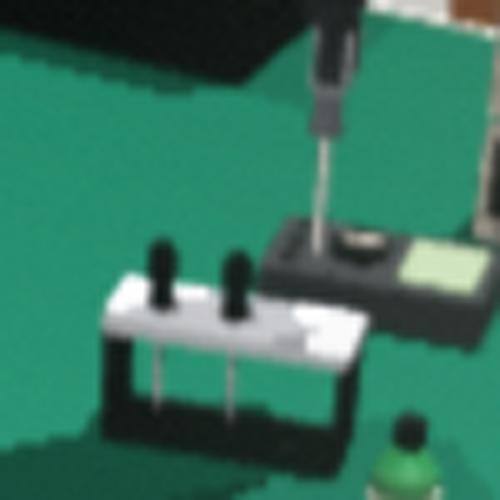

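The picture shows the stylus upright over its empty right-hand hole, rod tip at (318,250) and hole at about (310,330). The rod's offset from prediction is the same as at the start, so there is no tilt. Inserting.

Call:
move_arm:
  commands:
    - [[0.0005,0.0005,0.015,0,0,0,0.005],[0.0005,0.0005,0.03,0,0,0,0.005],[0.0005,0.0005,0.038,0,0,0,0.005],[0.0005,0.0005,0.038,0,0,0,0.005]]

```text
t: 28.05
eef_pos: [0.5177, 0.3698, 0.1902]
tool_rot: [3.14, 0.004, 0.21]
ft_force: [-0.8, 0.5, -0.4]
grip_width: 0.0127
gripper_force: 61.0
```

Call:
move_arm:
  commands:
    - [[0,0,0.006,0,0,0,0.005],[0,0,0.012,0,0,0,0.005],[0,0,0.018,0,0,0,0.005],[0,0,0.024,0,0,0,0.005],[0,0,0.024,0,0,0,0.005]]

```text
t: 28.55
eef_pos: [0.5183, 0.3704, 0.1676]
tool_rot: [3.141, 0.002, 0.21]
ft_force: [-1.0, 0.2, -0.4]
grip_width: 0.0131
gripper_force: 61.0
```

Call:
move_arm:
  commands:
    - [[0,0,0.015,0,0,0,0.005],[0,0,0.03,0,0,0,0.005],[0,0,0.045,0,0,0,0.005],[0,0,0.056,0,0,0,0.005],[0,0,0.056,0,0,0,0.005]]

```text
t: 29.05
eef_pos: [0.5175, 0.3699, 0.1101]
tool_rot: [3.14, 0.004, 0.21]
ft_force: [0.8, -0.4, -0.8]
grip_width: 0.0125
gripper_force: 61.0
```

Call:
move_arm:
  commands:
    - [[0,0,0.002,0,0,0,0.005],[0,0,0.003,0,0,0,0.005],[0,0,0.003,0,0,0,0.005]]

```text
t: 29.35
eef_pos: [0.5191, 0.371, 0.1101]
tool_rot: [-3.141, -0.001, 0.21]
ft_force: [-0.3, -0.7, -0.3]
grip_width: 0.0132
gripper_force: 61.0
```

Now the last 2 mm, then release slowly and retreat up.

Call:
move_arm:
  commands:
    - [[0,0,0.002,0,0,0,0.005],[0,0,0.003,0,0,0,0.005],[0,0,0.003,0,0,0,0.005]]

```text
t: 29.65
eef_pos: [0.5193, 0.371, 0.1078]
tool_rot: [-3.141, -0.001, 0.21]
ft_force: [-1.0, -2.1, 6.4]
grip_width: 0.0131
gripper_force: 62.1
```

Call:
move_arm:
  commands:
    - [[0,0,0,0,0,0,0.04],[0,0,0,0,0,0,0.04],[0,0,0,0,0,0,0.04],[0,0,0,0,0,0,0.04],[0,0,-0.02,0,0,0,0.04]]

```text
t: 30.15
eef_pos: [0.5172, 0.3694, 0.1242]
tool_rot: [3.139, 0.005, 0.21]
ft_force: [0.5, -0.1, -0.2]
grip_width: 0.0401
gripper_force: 0.0
```

Call:
move_arm:
  commands:
    - [[0,0,-0.04,0,0,0,0.04],[0,0,-0.08,0,0,0,0.04],[0,0,-0.12,0,0,0,0.04],[0,0,-0.12,0,0,0,0.04],[0,0,-0.12,0,0,0,0.04]]

```text
t: 30.65
eef_pos: [0.5192, 0.371, 0.2475]
tool_rot: [-3.141, -0.002, 0.21]
ft_force: [0.4, -0.3, -0.8]
grip_width: 0.04
gripper_force: 0.0
```

```bash
python3 - <<'E'
from h import *
s=grab('scene','s11'); t=grab('top','t11'); a=load('scene0'); print(ctrl.get_state()['eef_pos'],ctrl.get_state()['ft_force'])
d=lambda b:abs(s['color'][b[1]:b[3],b[0]:b[2]].astype(int)-a['color'][b[1]:b[3],b[0]:b[2]]).max(2)
for n,b in dict(stand=(250,125,300,165),tray_cap=(180,250,200,275),turq=(183,280,200,312),flux=(292,150,308,175),wrench=(320,180,345,220)).items(): print(n,(d(b)>40).sum())
def rod(r):
    for z in [.02,.03,.04,.05]:
        u,v=proj(r,[[.5183,.3678,z]])[0]; print(r['color'][int(round(v)),279:291].min(1))
rod(s)
p=proj(s,[[.62,-.2506,z] for z in(.08,.04,0)]);print(p)
u,v=p[0].astype(int);print(s['color'][v-10:v+28:2,u-8:u+9].max(2))
E
```

```text
[0.51818708 0.37010068 0.24521784] [ 0.24591757  0.21243363 -0.36808316]
stand 358
tray_cap 0
turq 0
flux 0
wrench 0
[ 20  25  28  29  32  67 157  91  44  37  36  27]
[ 24  32  41  42  43  71 167 104  52  42  37  28]
[ 39  41  41  41  41  69 167 113  57  44  41  28]
[ 41  41  41  41  43  55 121 117  67  44  41  34]
[[225.28051572 250.11891118]
 [225.55794263 260.37251819]
 [225.82341296 270.18421435]]
[[155 156 155 156 155 155 153 155 156 156 155 156 156 156 156 157 158]
 [156 156 154 155 154 154 156 155 156 155 156 157 157 158 157 156 156]
 [156 156 156 157 156 155 156 155 157 158 156 157 156 158 156 155 156]
 [155 156 155 154 154 155 156 163 179 179 165 165 159 159 158 155 156]
 [156 155 155 154 157 158 164 180 185 186 188 186 186 188 178 162 149]
 [157 156 155 154 137 150 173 182 184 186 187 186 188 187 176 131 121]
 [157 156 156 153 122  91  89  96 115 143 158 179 182 147 101  87 115]
 [158 156 157 154 122  88  85  84  85  87  88  93  93  84  83  85 115]
 [157 157 157 156 129  91  84  84  85  82  85  85  86  84  84  87 115]
 [157 155 156 156 135  95  85  84  83  84  87  86  87  81  80  84 112]
 [157 156 156 154 134  94  87  86  84  85  84  85  86  82  81  83 102]
 [157 157 157 157 145 101  86  84  84  84  84  86  87  82  81  83 103]
 [157 157 157 157 152 104  86  84  84  85  84  84  86  82  82  82 101]
 [156 157 156 154 124  94  86  85  85  83  84  85  85  83  80  83 102]
 [157 156 151 124  90  82  84  84  84  85  86  84  88  82  81  83 106]
 [154 129  98  88  81  78  75  77  82  84  86  84  88  84  90 118 134]
 [156 156 154 153 134 126  96  85  78  84  89  85  96 106 124 136 137]
 [156 157 156 157 154 157 155 152 137 149 154 153 154 150 150 150 143]
 [156 156 155 156 157 157 157 157 156 156 156 158 158 158 157 158 157]]
```

```bash
python3 -c "
from cell import ctrl; print(ctrl.finish_job())"
```

```text
the job is handed in; nothing more can be done
None
```

I handed the job in at about 31 s, but the hand-in returned no verdict: the guard is in the tray, all four levers lean to +x, the stylus is back in its stand hole and the grey block stands on the mat.

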